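# Lay the seasoning caddy

### The arm

A 6-joint arm with a two-finger parallel gripper is mounted at the origin on the work surface; the furniture and walls round the work are solid. World frame = base frame: x ahead of the robot, y to its left, z up, the work surface at z = 0. Lengths are in mm, angles in rad, forces in N, time in s.
With the tool pointing down it reaches from about 350 to 975 mm from the base axis. Payload 7.1 kg.
Tool frame: the origin (TCP) lies midway between the tips of the shut fingers; the grasp point (between the pads) lies ctrl.grip_point_offset behind it (ctrl.grip_point_offset is the distance from the TCP to the grasp point, in mm); z points along the fingers, y is the line along which they close (so a half turn about z gives the same grasp; the last joint's range is limited). The gripper opens to 88 mm and grips with 3 to 60 N. Pads are 20 mm wide; open, the fingers measure 115 mm over their backs; the gripper's body (75 mm by 178 mm) begins 61 mm behind the grasp point.
Start: joints at [-1.343, 0.423, 1.63, -0, 1.089, -0.019], TCP at [152.708, -606.04, 201.575] pointing down, gripper open.
Joint ranges: [-3, 3], [-0.9, 2.11], [0.09, 2.58], [-1.31, 4.45], [0.11, 2.69], [-2.54, 2.54]. Speed limits (rad/s): [2.39, 2.39, 3.01, 3.14, 3.14, 3.14].

### API

Orientations are given as a rotation vector (axis times angle).
In Python, from workcell import ctrl gives the robot as it stands.
- The arm moves only by the tool apply_moves, never from a script. Its argument "targets" is a list of rows, each an object of numbers: "tx", "ty", "tz": the shift along the world's x, y, z in m; "spin": the turn about the world's z in degrees. In form: [{"tx": .., "ty": .., "tz": .., "spin": ..}, ...]. A call has exactly 8 rows; each row is the pose to reach, as a shift and turn from the pose commanded when the call began; what a row does not reach only later rows make up. A row lasts 1/10 s, in which the tool goes at most 50 mm and 8.59 degrees, less where a joint would pass 70% of its speed; a pose out of reach is approached as far as the arm can. A call with a gripper value outside its range is refused whole. "gripper" is the closure, from -1 (fully open) to 1 (shut), set as the call begins (left out, the last holds). The fingers move at their own pace and stop on an object; the grip force is fixed at half the most. Time passes only in rows, so rows that repeat a pose let the fingers close, or fill a call up. It gives the time, the measured TCP pose, the force, the opening and the grip force at its end, in the units of the state.
- ctrl.get_obs(): the state, without advancing time (a new reading comes with each control period).
- ctrl.get_image(name): name is "side" or "top" or "wrist"; returns the picture (384x512x3 uint8, red, green, blue); there is no depth.
- ctrl.get_calibration(name): a dict with "fov_y" (degrees; the focal length in pixels is half the picture's height over the tangent of half this angle, whatever the lens; pixels are square), "cx", "cy" (the principal point, pixels), "rvec" (rotation vector, rad) and "tvec" (3), from world to camera coordinates, as OpenCV has them. Camera axes: x right, y down, z forward; pixel columns grow to the right and rows downward; lengths in mm; the calibration is good to about 2 mm. A picture is of the moment at which its call begins: read the wrist's pose just before it. get_calibration takes no time and is no camera call; for the wrist camera it gives the pose at the moment of the call.
- ctrl.close_job(): hands the job in; it is judged then, once.
Trained networks look in the newest picture that a camera, given by its name, has taken for a name from the list of things; names that differ only in an ending like _2 or _b are one class to them, and where a whole thing is asked for, a point or a joint stands for the part that bears it (a point fixed in the world has none). Each returns a list of dicts, best first, with "score" (0 to 1); they miss things now and then, are a little off and sometimes report something else, mostly with a low value. They report only what shows in the picture. A call takes as long as a camera call.
- ctrl.outline_of(name, camera): "pixels" (384x512 bool, what is visible of it) and "box" ([left, top, right, bottom] in pixels, round what is visible of it).
- ctrl.pinpoint(name, camera): "uv" ([column, row] in pixels: a listed point, or the origin of a listed thing).
The state is a dict: "t": time; "qpos": joint angles; "qvel": joint speeds; "joint_torque": joint torques, N m; "ee_pos": TCP position; "orientation": TCP orientation; "ft_force": force on the tool from outside, world axes, zero at the start; "moment": the same for the moment, N m; "width": finger opening in mm; "grasp_force": force on a finger pad.
Only numpy, scipy, OpenCV 4.12 (cv2) and the standard library are available. Lean on these libraries where they do the work, as an engineer would, in place of code of your own. Each camera call takes 0.05 s, during which the arm holds its last target. There are 200 camera calls.

### The job

Lay the table caddy: stand the green-labelled herb jar in the bay with the green liner, the salt shaker in the bay with the white liner and the brown pepper mill in the bay with the dark brown liner, each upright on its liner. Set them down gently without dropping them or knocking them over, and leave the dark-labelled spice jar and the jam jar standing where they are.

Things in the scene. Friction and masses are not known exactly. Their poses are not given: they have to be found in the camera images.
- caddy: pale wooden table caddy, fixed, open on top: three square bays in one row along its y axis, each 80 x 80 mm inside, bay centres at y = -86, 0 and +86 mm. Outside 92 mm (x) by 264 mm (y); outer walls 6 mm thick and 40 mm high, dividers 6 mm thick and 34 mm high, small brass loop handles reach 18 mm beyond each end below 30 mm. Origin: centre of its underside, on the worktop; z up.
- liner_green: green square liner, 76 x 76 mm, 3 mm thick, fixed on the floor of one bay of the caddy and marking that bay; which bay it is in varies. Origin: centre of its underside, 6 mm above the worktop, in the middle of the bay; a thing set down here stands with its underside on the liner's top, 9 mm above the worktop; z up.
- liner_white: white square liner, 76 x 76 mm, 3 mm thick, fixed on the floor of one bay of the caddy and marking that bay; which bay it is in varies. Origin: centre of its underside, 6 mm above the worktop, in the middle of the bay; a thing set down here stands with its underside on the liner's top, 9 mm above the worktop; z up.
- liner_brown: dark brown square liner, 76 x 76 mm, 3 mm thick, fixed on the floor of one bay of the caddy and marking that bay; which bay it is in varies. Origin: centre of its underside, 6 mm above the worktop, in the middle of the bay; a thing set down here stands with its underside on the liner's top, 9 mm above the worktop; z up.
- herb_jar: loose glass herb jar with a green label and a red lid with green on its top, round, 45 mm across, 106 mm high (lid: top 21 mm, 45 mm across; glass below 42 mm), about 0.11 kg; stands upright. Origin: centre of its underside; z up. 
- salt_shaker: loose salt shaker, clear glass body with white salt and a grey pierced top, round, 44 mm across below 74 mm, 34 mm across the top from there up, 90 mm high, about 0.1 kg; stands upright. Origin: centre of its underside; z up. 
- pepper_mill: loose turned pepper mill of dark brown wood with a small metal button on top, round, 58 mm across the foot, 170 mm high; its head, from 123 to 159 mm, is 49 mm across at its widest, about 140 mm up; about 0.18 kg; stands upright. The head does not turn. Origin: centre of its underside; z up. 
- dark_jar: look-alike to be left: loose spice jar of the same shape and size as the herb jar (45 mm across, 106 mm high) but with a black and yellow label and an orange-red lid with a black top. Origin: centre of its underside; z up. 
- jam_jar: look-alike to be left: loose glass jam jar, pink-red inside with strawberries on its label and a whitish lid, 72 mm across, 102 mm high, 0.5 kg. Origin: centre of its underside; z up. 

How it is judged (in metres and radians):
At the end, for the whole second after the job is handed in: Herb jar, salt shaker and pepper mill each stand upright (within 0.1 rad) and at rest on the floor of their own bay (underside on the liner, within 4 mm in height, axis within 26 mm of the liner's centre); the dark-labelled jar and the jam jar stand upright within 30 mm of where they began (horizontal distance between herb_jar and liner_green below 0.026 m and z of herb_jar in the frame of liner_green below 0.007 m and angle between each of herb_jar, salt_shaker, pepper_mill, dark_jar, jam_jar's own z axis and vertical below 0.1 rad and linear speed of each of herb_jar, salt_shaker, pepper_mill below 0.02 m/s and horizontal distance between salt_shaker and liner_white below 0.026 m and z of salt_shaker in the frame of liner_white below 0.007 m and horizontal distance between pepper_mill and liner_brown below 0.026 m and z of pepper_mill in the frame of liner_brown below 0.007 m and distance of each of dark_jar, jam_jar from where it was at the start of the episode below 0.03 m); the robot touches nothing.
It fails at once if the herb jar is dropped from more than about 2 cm, thrown or knocked over ((linear speed of herb_jar above 0.6 m/s and contact force between the fingers and herb_jar below 0.1 N) or angle between herb_jar's own z axis and vertical above 0.7 rad).
It fails at once if the salt shaker is dropped from more than about 2 cm, thrown or knocked over ((linear speed of salt_shaker above 0.6 m/s and contact force between the fingers and salt_shaker below 0.1 N) or angle between salt_shaker's own z axis and vertical above 0.7 rad).
It fails at once if the pepper mill is dropped from more than about 2 cm, thrown or knocked over ((linear speed of pepper_mill above 0.6 m/s and contact force between the fingers and pepper_mill below 0.1 N) or angle between pepper_mill's own z axis and vertical above 0.7 rad).
It fails at once if the dark-labelled jar or the jam jar is moved by more than 3 cm or tipped (distance of any of dark_jar, jam_jar from where it was at the start of the episode above 0.03 m or angle between any of dark_jar, jam_jar's own z axis and vertical above 0.4 rad).
It also fails if it takes over 93 s, if anything falls off the work surface, if the arm or the gripper's body presses on something with over 40 N, if the wrist force passes 120 N, or if a joint passes its speed limit or range.

## Working session

There is one attempt and no reset: what is moved stays moved. The work goes in short steps, Python scripts to look and compute and a tool call to move; the robot and the scene stay as the last step left them, time stands still between calls to the robot, and variables do not carry over. Pictures are saved under pics/ and viewed, at most 14 in all, crops included, and the job is handed in when it is done.

Besides the shell and the picture viewer there is one more tool, called after "Request:" in YAML: its name, and indented under it one key for each argument. apply_moves: Moves the arm, as the interface text tells. Its arguments: {"type":"object","properties":{"targets":{"type":"array"},"gripper":{"type":"number"}},"required":["targets"]}

```bash
mkdir -p pics
cat > h.py <<'E'
import numpy as np, cv2
from workcell import ctrl
def cal(n):
    c=ctrl.get_calibration(n); R=cv2.Rodrigues(np.array(c["rvec"],float))[0]; f=192/np.tan(np.radians(c["fov_y"])/2)
    return R,np.array(c["tvec"],float).ravel(),f,c["cx"],c["cy"]
def ray(n,uv):
    R,t,f,cx,cy=cal(n); d=R.T@np.array([(uv[0]-cx)/f,(uv[1]-cy)/f,1]); return -R.T@t,d
def at(n,uv,z):
    o,d=ray(n,uv); return (o+d*(z-o[2])/d[2]).round(1)
def proj(n,p):
    R,t,f,cx,cy=cal(n); q=R@np.array(p,float)+t; return np.array([f*q[0]/q[2]+cx,f*q[1]/q[2]+cy]).round(1)
def shot(n,name):
    im=ctrl.get_image(n); cv2.imwrite(f"pics/{name}.png",im[...,::-1]); return im
E
python3 - <<'E'
from h import *
o=ctrl.get_obs(); print(o["t"],o["ee_pos"],o["orientation"],o["width"],ctrl.grip_point_offset)
Z=dict(caddy=0,liner_green=6,liner_white=6,liner_brown=6,herb_jar=0,salt_shaker=0,pepper_mill=0,dark_jar=0,jam_jar=0)
a=shot("top","top0");b=shot("side","side0")
cv2.imwrite("pics/both.png",cv2.resize(np.vstack([a,b])[...,::-1],(400,600)))
for cam in("top","side"):
    R,t,f,cx,cy=cal(cam);print(cam,(-R.T@t).round(),R[2].round(2))
    for n,z in Z.items():
        for p in ctrl.pinpoint(n,cam)[:2]: print(n,round(p["score"],2),np.round(p["uv"]),at(cam,p["uv"],z))
        for q in ctrl.outline_of(n,cam)[:1]: print("   box",round(q["score"],2),np.round(q["box"]))
E
```

```text
0.0 [ 152.5813714  -605.49945542  200.8086749 ] [-3.11621109e+00 -3.86489706e-01  2.47669335e-04] 87.63474637910404 18.700000000000003
top [ 391.  -37. 1099.] [ 0.15 -0.02 -0.99]
caddy 0.83 [172. 191.] [530.8 206.5   0. ]
   box 0.68 [148. 146. 193. 234.]
liner_green 0.66 [176. 211.] [469.4 191.4   6. ]
   box 0.93 [166. 200. 186. 230.]
liner_white 0.82 [170. 191.] [530.1 212.9   6. ]
   box 0.92 [158. 180. 183. 204.]
liner_brown 0.56 [166. 163.] [618.1 229.5   6. ]
   box 0.7 [154. 151. 181. 174.]
herb_jar 0.64 [255. 165.] [620.8 -48.8   0. ]
   box 0.49 [250. 154. 266. 178.]
salt_shaker 0.5 [300. 171.] [ 608.3 -194.     0. ]
   box 0.48 [294. 164. 311. 178.]
pepper_mill 0.71 [251. 218.] [455.2 -40.3   0. ]
   box 0.89 [243. 206. 261. 226.]
dark_jar 0.86 [342. 200.] [ 516.5 -327.3    0. ]
   box 0.51 [336. 191. 360. 209.]
jam_jar 0.72 [304. 214.] [ 469.9 -205.9    0. ]
   box 0.78 [296. 204. 321. 228.]
side [ 500. -841.  547.] [ 0.03  0.83 -0.55]
caddy 0.64 [258. 144.] [547.2 229.3   0. ]
   box 0.75 [207. 126. 301. 160.]
   box 0.65 [210. 192. 246. 247.]
liner_white 0.38 [252. 146.] [527.7 207.9   6. ]
   box 0.42 [244. 139. 261. 145.]
liner_brown 0.36 [280. 142.] [615.9 232.3   6. ]
   box 0.74 [276. 154. 295. 200.]
herb_jar 0.6 [284. 195.] [602.5 -55.5   0. ]
   box 0.71 [277. 156. 296. 202.]
salt_shaker 0.7 [290. 228.] [ 602.8 -187.3    0. ]
salt_shaker 0.25 [226. 195.] [453.9 -50.9   0. ]
   box 0.77 [282. 196. 299. 236.]
pepper_mill 0.61 [230. 195.] [461.6 -50.7   0. ]
   box 0.8 [213. 134. 238. 193.]
dark_jar 0.86 [254. 272.] [ 516.4 -321.1    0. ]
   box 0.75 [243. 224. 267. 282.]
jam_jar 0.6 [227. 236.] [ 459.1 -212.9    0. ]
   box 0.87 [208. 189. 246. 249.]
```

View pics/top0.png

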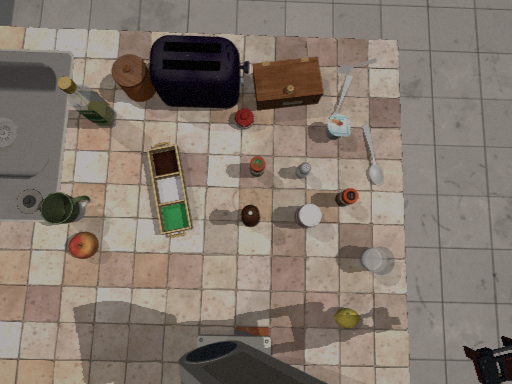

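View pics/side0.png

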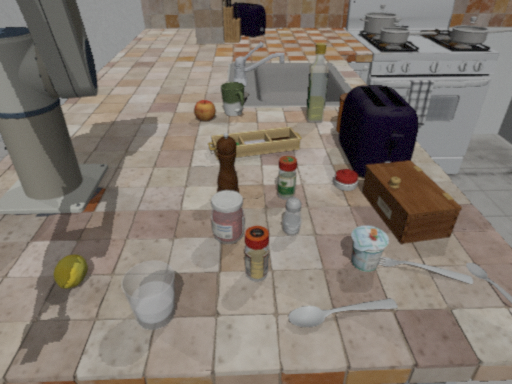

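The top view shows the caddy at left-centre (liners brown, white, green at about (166,163), (170,190), (176,216)), herb jar (257,165), salt (304,170), mill (251,215), dark jar (347,198), jam jar (309,215). The side view agrees. I'm moving the wrist camera over the group next.

Request:
apply_moves:
  targets:
    - {"tx":0.01,"ty":0.01,"tz":0.04}
    - {"tx":0.03,"ty":0.04,"tz":0.07}
    - {"tx":0.06,"ty":0.07,"tz":0.09}
    - {"tx":0.09,"ty":0.11,"tz":0.11}
    - {"tx":0.12,"ty":0.15,"tz":0.12}
    - {"tx":0.15,"ty":0.19,"tz":0.13}
    - {"tx":0.18,"ty":0.22,"tz":0.14}
    - {"tx":0.21,"ty":0.26,"tz":0.15}
  gripper: -1

```text
validation failed for argument at $.ta...
```

Request:
apply_moves:
  targets:
    - {"tx":0.03,"ty":0.04,"tz":0.01}
    - {"tx":0.06,"ty":0.08,"tz":0.02}
    - {"tx":0.09,"ty":0.11,"tz":0.03}
    - {"tx":0.12,"ty":0.15,"tz":0.04}
    - {"tx":0.15,"ty":0.19,"tz":0.05}
    - {"tx":0.17,"ty":0.22,"tz":0.05}
    - {"tx":0.18,"ty":0.23,"tz":0.05}
    - {"tx":0.18,"ty":0.23,"tz":0.05}

```text
validation failed for argument at $.ta...
```

```bash
cat > fit.py <<'E'
from h import *
from scipy.optimize import least_squares
PR=dict(herb_jar=[(0,21),(85,21),(85,22.5),(106,22.5)],salt_shaker=[(0,22),(74,22),(76,17),(90,17)],pepper_mill=[(0,29),(8,29),(123,18),(140,24.5),(159,15),(170,6)],
 dark_jar=[(0,21),(85,21),(85,22.5),(106,22.5)],jam_jar=[(0,36),(102,36)])
A=np.linspace(0,2*np.pi,48)
def box(C,n,x,y,z0=0):
    R,t,f,cx,cy=C
    P=np.vstack([np.c_[x+r*np.cos(A),y+r*np.sin(A),np.full(48,z0+z)] for z,r in PR[n]])@R.T+t
    u=f*P[:,0]/P[:,2]+cx; v=f*P[:,1]/P[:,2]+cy
    return np.array([u.min(),v.min(),u.max(),v.max()])
def fit(n,cam,g,C=None,z0=0):
    C=C or cal(cam); q=ctrl.outline_of(n,cam)
    if not q: return None
    m=np.array(q[0]["pixels"]); ys,xs=np.nonzero(m); b=np.array([xs.min(),ys.min(),xs.max()+1,ys.max()+1])
    w=np.where([b[0]<=1,b[1]<=1,b[2]>=511,b[3]>=383],0,1)
    s=least_squares(lambda p:w*(box(C,n,*p,z0)-b),g,loss="soft_l1")
    return q[0]["score"],s.x.round(1),s.fun.round(1),b
E
python3 - <<'E'
from fit import *
G=dict(herb_jar=(612,-50),salt_shaker=(605,-190),pepper_mill=(457,-45),dark_jar=(516,-325),jam_jar=(465,-210))
print(ctrl.get_obs()["ee_pos"],ctrl.get_obs()["t"])
W=cal("wrist"); shot("wrist","w1"); print((-W[0].T@W[1]).round(),W[0].round(2).tolist())
for cam in("wrist","top","side"):
    if cam!="wrist": ctrl.get_image(cam)
    for n in G: print(cam,n,*(fit(n,cam,G[n],W if cam=="wrist" else None) or ["none"]))
E
```

```text
[ 152.69720949 -606.02725134  201.5646853 ] 1.9
[ 231. -586.  385.] [[0.24, -0.97, 0.0], [-0.93, -0.23, 0.29], [-0.29, -0.07, -0.96]]
wrist herb_jar none
wrist salt_shaker none
wrist pepper_mill none
wrist dark_jar none
wrist jam_jar none
top herb_jar 0.56 [604.3 -55.6] [-0.3 -0.1  0.3  0.1] [250 156 265 177]
top salt_shaker 0.52 [ 601.8 -194.1] [-1.6 -1.3  1.3  1.4] [295 162 310 178]
top pepper_mill 0.6 [454.6 -41.6] [-0.4 -0.2  0.4  0.2] [242 206 260 227]
top dark_jar 0.62 [ 517.7 -324.6] [-0.1  0.2  0.1 -0.3] [335 188 359 207]
top jam_jar 0.95 [ 458.2 -209.4] [-1.6 -0.7  1.2  0.7] [295 204 322 229]
side herb_jar 0.83 [608.  -59.2] [ 1.3 -0.1 -1.1  0.1] [277 155 299 200]
side salt_shaker 0.83 [ 602.6 -198.5] [-2.2 -3.4  1.7  1.2] [283 197 301 236]
side pepper_mill 0.92 [457.4 -19.7] [-0.1 -5.1  0.1  1.2] [216 133 239 193]
side dark_jar 0.96 [ 520.5 -326.3] [ 0.1 -0.2 -0.1  0.2] [244 225 269 282]
side jam_jar 0.67 [ 464.4 -207.8] [-1.1 -3.3  1.4  0.9] [211 191 244 245]
```

View pics/w1.png

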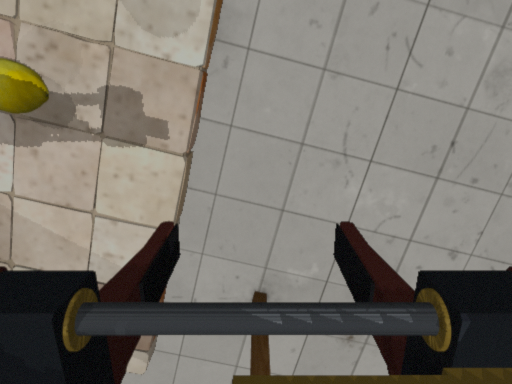

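The wrist view shows only the lemon, the table edge and the fingers. The moves were refused, probably because every row needs the spin key.

Request:
apply_moves:
  targets:
    - {"tx":0.01,"ty":0.01,"tz":0.04,"spin":0}
    - {"tx":0.03,"ty":0.04,"tz":0.07,"spin":0}
    - {"tx":0.06,"ty":0.07,"tz":0.09,"spin":0}
    - {"tx":0.09,"ty":0.11,"tz":0.11,"spin":0}
    - {"tx":0.12,"ty":0.15,"tz":0.12,"spin":0}
    - {"tx":0.15,"ty":0.19,"tz":0.13,"spin":0}
    - {"tx":0.18,"ty":0.22,"tz":0.14,"spin":0}
    - {"tx":0.21,"ty":0.26,"tz":0.15,"spin":0}
  gripper: -1

```text
t: 3.6
ee_pos: [363.3, -345.5, 352.3]
orientation: [3.117, 0.386, 0.001]
ft_force: [1.1, -0.0, -1.1]
width: 88.0
grasp_force: 0.0
```

Request:
apply_moves:
  targets:
    - {"tx":0.03,"ty":0.04,"tz":0.01,"spin":0}
    - {"tx":0.06,"ty":0.08,"tz":0.02,"spin":0}
    - {"tx":0.09,"ty":0.12,"tz":0.03,"spin":0}
    - {"tx":0.12,"ty":0.16,"tz":0.04,"spin":0}
    - {"tx":0.15,"ty":0.2,"tz":0.05,"spin":0}
    - {"tx":0.18,"ty":0.24,"tz":0.05,"spin":0}
    - {"tx":0.2,"ty":0.28,"tz":0.05,"spin":0}
    - {"tx":0.2,"ty":0.3,"tz":0.05,"spin":0}

```text
t: 4.4
ee_pos: [564.0, -43.4, 401.0]
orientation: [-3.116, -0.391, -0.001]
ft_force: [-0.1, -0.4, -0.2]
width: 87.8
grasp_force: 0.0
```

Run:
```python
from fit import *
G=dict(herb_jar=(606,-57),salt_shaker=(602,-195),pepper_mill=(456,-41),jam_jar=(460,-208))
print(ctrl.get_obs()["ee_pos"],ctrl.get_obs()["t"])
W=cal("wrist"); shot("wrist","w2"); print((-W[0].T@W[1]).round())
for n in G: print(n,*(fit(n,"wrist",G[n],W) or ["none"]))
```

```text
[564.02065241 -43.40823361 400.96307109] 4.4
[643. -23. 585.]
herb_jar 0.56 [607.4 -54.1] [-0.1  0.9  0.1 -0.7] [256 101 286 135]
salt_shaker 0.7 [ 604.4 -194.4] [-2.3 -1.4  1.3  1.3] [332 124 366 153]
pepper_mill 0.74 [456.9 -39.2] [ 0.6 -0.5 -1.   0.4] [220 175 257 231]
jam_jar 0.82 [ 461.3 -208.2] [-2.4 -2.4  1.2  2.1] [309 192 358 246]
```

View pics/w2.png

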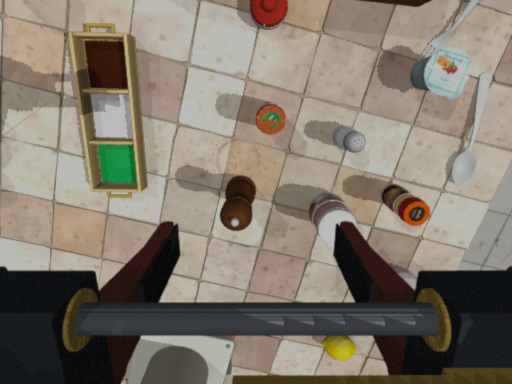

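The wrist view clearly shows the caddy at left (rim corners about (69,33), (134,32), (146,189), (91,192)) with brown, white, green from top to bottom. Herb jar is at (270,120), salt (350,138), mill (238,205).

Run:
```python
from fit import *
W=cal("wrist"); ctrl.get_image("wrist")
D={}
for n in("liner_green","liner_white","liner_brown","caddy"):
    p=ctrl.pinpoint(n,"wrist"); q=ctrl.outline_of(n,"wrist")
    if p: print(n,p[0]["score"],at("wrist",p[0]["uv"],0 if n=="caddy" else 6))
    if q:
        m=np.array(q[0]["pixels"]).astype(np.uint8); ys,xs=np.nonzero(m); print("  outline centroid",at("wrist",(xs.mean()+.5,ys.mean()+.5),9))
        if n=="caddy": M=m
P=[at("wrist",c,40) for c in((69,33),(134,32),(146,189),(91,192))]; print(P,np.mean(P,0))
# silhouette fit of caddy box
def corners(x,y,a):
    c,s=np.cos(a),np.sin(a); return np.array([[x+c*u-s*v,y+s*u+c*v,z] for z in(0,40) for u in(-46,46) for v in(-132,132)]+[[x+c*u-s*v,y+s*u+c*v,20] for u in(-10,10) for v in(-150,150)])
def sil(p):
    im=np.zeros((384*4,512*4),np.uint8); Q=corners(*p)@W[0].T+W[1]; uv=np.c_[W[2]*Q[:,0]/Q[:,2]+W[3],W[2]*Q[:,1]/Q[:,2]+W[4]]
    cv2.fillConvexPoly(im,cv2.convexHull((uv[:8]*4).astype(np.int32)),1); 
    return cv2.resize(im.astype(np.float32),(512,384),interpolation=cv2.INTER_AREA)
from scipy.optimize import minimize
Mo=cv2.morphologyEx(M,cv2.MORPH_OPEN,np.ones((15,15)))
s=minimize(lambda p:np.abs(sil((p[0],p[1],p[2]/100))-Mo).sum(),[535,210,-133],method="Nelder-Mead",options=dict(initial_simplex=[[535,210,-133],[550,210,-133],[535,225,-133],[535,210,-123]]))
x,y,a=s.x[0],s.x[1],s.x[2]/100; print(s.fun,M.sum(),x,y,np.degrees(a))
for k in(-86,0,86): print(k,x-np.sin(a)*k,y+np.cos(a)*k)
```

```text
liner_green 0.79 [454.5 189.6   6. ]
  outline centroid [452.  195.1   9. ]
liner_white 0.59 [536.5 207.    6. ]
  outline centroid [536.9 215.2   9. ]
liner_brown 0.81 [620.1 229.7   6. ]
  outline centroid [620.2 235.5   9. ]
caddy 0.9 [536.2 210.    0. ]
  outline centroid [546.8 223.7   9. ]
[array([651.9, 278.8,  40. ]), array([678., 180.,  40.]), array([425.6, 124.9,  40. ]), array([395.8, 220.8,  40. ])] [537.825 201.125  40.   ]
9881.5625 5220 536.5721513410655 206.56081337006484 -75.48789899368329
-86 453.31600387933 185.0105486424621
0 536.5721513410655 206.56081337006484
86 619.828298802801 228.11107809766756
```

Request:
apply_moves:
  targets:
    - {"tx":0.02,"ty":-0.006,"tz":-0.02,"spin":0}
    - {"tx":0.04,"ty":-0.012,"tz":-0.06,"spin":0}
    - {"tx":0.043,"ty":-0.012,"tz":-0.1,"spin":0}
    - {"tx":0.043,"ty":-0.012,"tz":-0.14,"spin":0}
    - {"tx":0.043,"ty":-0.012,"tz":-0.18,"spin":0}
    - {"tx":0.043,"ty":-0.012,"tz":-0.21,"spin":0}
    - {"tx":0.043,"ty":-0.012,"tz":-0.23,"spin":0}
    - {"tx":0.043,"ty":-0.012,"tz":-0.24,"spin":0}

```text
t: 5.9
ee_pos: [603.9, -58.8, 159.1]
orientation: [-3.117, -0.387, 0.005]
ft_force: [0.3, -1.0, 2.2]
width: 87.6
grasp_force: 0.0
```

Run:
```python
from fit import *
print(ctrl.get_obs()["ee_pos"])
W=cal("wrist"); shot("wrist","w3")
print(fit("herb_jar","wrist",(607,-55),W),fit("salt_shaker","wrist",(604,-194),W))
```

```text
[603.94497937 -58.75448163 159.13553637]
(0.56, array([606.7, -53.9]), array([-0.5, -0.7,  0.5,  0.5]), array([224, 144, 280, 218])) (0.83, array([ 606., -190.]), array([-6.3, -6.5,  1.1,  2. ]), array([356, 179, 423, 239]))
```

View pics/w3.png

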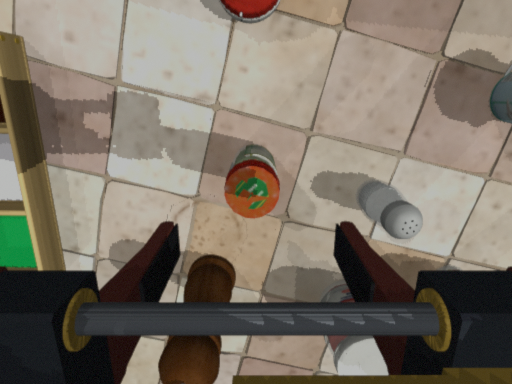

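The herb jar's lid is centred at (252,190) between the fingers, and the fit agrees at (607,-54). I descend and grip.

Request:
apply_moves:
  targets:
    - {"tx":0.003,"ty":0.004,"tz":-0.01,"spin":0}
    - {"tx":0.003,"ty":0.004,"tz":-0.03,"spin":0}
    - {"tx":0.003,"ty":0.004,"tz":-0.05,"spin":0}
    - {"tx":0.003,"ty":0.004,"tz":-0.07,"spin":0}
    - {"tx":0.003,"ty":0.004,"tz":-0.09,"spin":0}
    - {"tx":0.003,"ty":0.004,"tz":-0.105,"spin":0}
    - {"tx":0.003,"ty":0.004,"tz":-0.115,"spin":0}
    - {"tx":0.003,"ty":0.004,"tz":-0.116,"spin":0}

```text
t: 6.85
ee_pos: [607.7, -54.6, 44.5]
orientation: [-3.117, -0.387, 0.002]
ft_force: [-0.3, 0.2, -0.4]
width: 87.8
grasp_force: 0.0
```

Request:
apply_moves:
  targets:
    - {"tx":0,"ty":0,"tz":0,"spin":0}
    - {"tx":0,"ty":0,"tz":0,"spin":0}
    - {"tx":0,"ty":0,"tz":0,"spin":0}
    - {"tx":0,"ty":0,"tz":0,"spin":0}
    - {"tx":0,"ty":0,"tz":0,"spin":0}
    - {"tx":0,"ty":0,"tz":0,"spin":0}
    - {"tx":0,"ty":0,"tz":0,"spin":0}
    - {"tx":0,"ty":0,"tz":0,"spin":0}
  gripper: 1

```text
t: 7.65
ee_pos: [608.3, -54.8, 45.5]
orientation: [3.118, 0.387, 0.0]
ft_force: [-0.3, -0.4, 1.8]
width: 43.9
grasp_force: 30.0
```

Request:
apply_moves:
  targets:
    - {"tx":0,"ty":0,"tz":0.01,"spin":0}
    - {"tx":0,"ty":0,"tz":0.03,"spin":0}
    - {"tx":0,"ty":0.0,"tz":0.06,"spin":0}
    - {"tx":0,"ty":0.01,"tz":0.09,"spin":0}
    - {"tx":0,"ty":0.03,"tz":0.12,"spin":0}
    - {"tx":0,"ty":0.06,"tz":0.15,"spin":0}
    - {"tx":0,"ty":0.09,"tz":0.17,"spin":0}
    - {"tx":0,"ty":0.12,"tz":0.18,"spin":0}

```text
t: 8.45
ee_pos: [608.9, 66.3, 228.4]
orientation: [3.118, 0.386, 0.005]
ft_force: [-0.3, -0.1, -1.3]
width: 44.4
grasp_force: 30.0
```

Request:
apply_moves:
  targets:
    - {"tx":-0.01,"ty":0.03,"tz":0,"spin":0}
    - {"tx":-0.03,"ty":0.06,"tz":0,"spin":0}
    - {"tx":-0.05,"ty":0.07,"tz":0,"spin":0}
    - {"tx":-0.06,"ty":0.08,"tz":0,"spin":0}
    - {"tx":-0.06,"ty":0.08,"tz":0,"spin":0}
    - {"tx":-0.06,"ty":0.08,"tz":0,"spin":0}
    - {"tx":-0.06,"ty":0.08,"tz":0,"spin":0}
    - {"tx":-0.06,"ty":0.08,"tz":0,"spin":0}

```text
t: 9.25
ee_pos: [548.8, 144.5, 225.3]
orientation: [3.118, 0.385, 0.0]
ft_force: [0.3, 0.3, -2.2]
width: 44.1
grasp_force: 30.0
```

```bash
cat > cad.py <<'E'
from h import *
from scipy.optimize import least_squares
def caddy(W):
    # liner outline corners clipped by walls: report pinpoints and centroids
    for n in("liner_green","liner_white","liner_brown","caddy"):
        p=ctrl.pinpoint(n,"wrist")
        for r in p[:1]:
            o,d=-W[0].T@W[1],W[0].T@np.array([(r["uv"][0]-W[3])/W[2],(r["uv"][1]-W[4])/W[2],1]); z=0 if n=="caddy" else 6
            print(n,round(r["score"],2),np.round(r["uv"]),(o+d*(z-o[2])/d[2]).round(1))
E
python3 - <<'E'
from cad import *
print(ctrl.get_obs()["ee_pos"])
W=cal("wrist"); shot("wrist","w4"); caddy(W)
E
```

```text
[548.83955922 144.50648938 225.33686404]
liner_green 0.83 [205. 216.] [449.5 193.    6. ]
liner_white 0.67 [474. 269.] [ 462.3 -202.2    6. ]
liner_brown 0.86 [200.  82.] [619.7 232.3   6. ]
```

View pics/w4.png

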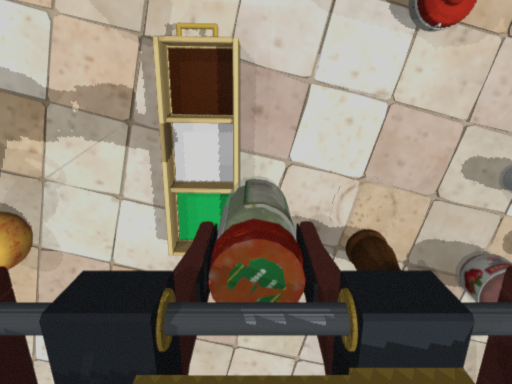

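The jar is held straight. Caddy rim corners are at about (155,38), (241,38) and (169,255).

Run:
```python
from cad import *
W=cal("wrist")
C=[(155,38),(240.5,38),(169.5,255.5)]
P=[at("wrist",c,40) for c in C];print(P,np.linalg.norm(P[1]-P[0]),np.linalg.norm(P[2]-P[0]))
L=np.array([[-46,132],[46,132],[-46,-132]])
def f(p):
    c,s=np.cos(p[2]),np.sin(p[2]); return np.concatenate([proj("wrist",(p[0]+c*u-s*v,p[1]+s*u+c*v,40))-q for (u,v),q in zip(L,C)])
from scipy.optimize import least_squares
s=least_squares(f,[537,208,-1.33],diff_step=1e-3);x,y,a=s.x;print(s.x,np.degrees(a),s.fun)
for k in(-86,0,86): print(k,x-np.sin(a)*k,y+np.cos(a)*k)
print(proj("wrist",(537,208,9)))
```

```text
[array([651.8, 282.7,  40. ]), array([673.9, 194.2,  40. ]), array([398., 225.,  40.])] 91.21765180051503 260.27625708081786
[534.7218605  209.12162287  -1.34356233] -76.98045107399534 [-0.7 -1.4  0.1  0.3  0.3  1.6]
-86 450.93264045299617 189.74724276240377
0 534.721860496447 209.1216228688789
86 618.5110805398979 228.496002975354
[206.8 152.4]
```

Request:
apply_moves:
  targets:
    - {"tx":-0.02,"ty":0.01,"tz":0,"spin":0}
    - {"tx":-0.05,"ty":0.02,"tz":-0.01,"spin":0}
    - {"tx":-0.08,"ty":0.04,"tz":-0.02,"spin":0}
    - {"tx":-0.097,"ty":0.046,"tz":-0.04,"spin":0}
    - {"tx":-0.097,"ty":0.046,"tz":-0.06,"spin":0}
    - {"tx":-0.097,"ty":0.046,"tz":-0.08,"spin":0}
    - {"tx":-0.097,"ty":0.046,"tz":-0.1,"spin":0}
    - {"tx":-0.097,"ty":0.046,"tz":-0.11,"spin":0}

```text
t: 10.3
ee_pos: [450.4, 190.9, 114.0]
orientation: [3.117, 0.387, -0.003]
ft_force: [0.7, -0.4, -1.0]
width: 44.2
grasp_force: 30.0
```

Request:
apply_moves:
  targets:
    - {"tx":0,"ty":0,"tz":-0.01,"spin":0}
    - {"tx":0,"ty":0,"tz":-0.02,"spin":0}
    - {"tx":0,"ty":0,"tz":-0.03,"spin":0}
    - {"tx":0,"ty":0,"tz":-0.04,"spin":0}
    - {"tx":0,"ty":0,"tz":-0.047,"spin":0}
    - {"tx":0,"ty":0,"tz":-0.052,"spin":0}
    - {"tx":0,"ty":0,"tz":-0.055,"spin":0}
    - {"tx":0,"ty":0,"tz":-0.057,"spin":0}

```text
t: 11.1
ee_pos: [451.2, 191.2, 58.2]
orientation: [-3.118, -0.387, -0.0]
ft_force: [0.6, 0.2, -1.7]
width: 44.3
grasp_force: 30.0
```

Run:
```python
from cad import *
print(ctrl.get_obs()["ee_pos"],ctrl.get_obs()["ft_force"])
a=shot("wrist","w5");b=ctrl.get_image("top")[120:260,120:280]; b=cv2.resize(b,None,fx=2.75,fy=2.743)
cv2.imwrite("pics/c5.png",np.hstack([cv2.resize(a[:,60:420],(360,384)),b])[...,::-1])
```

```text
[451.23242175 191.22445997  58.22632575] [ 0.60253055  0.18021551 -1.67752311]
```

View pics/c5.png

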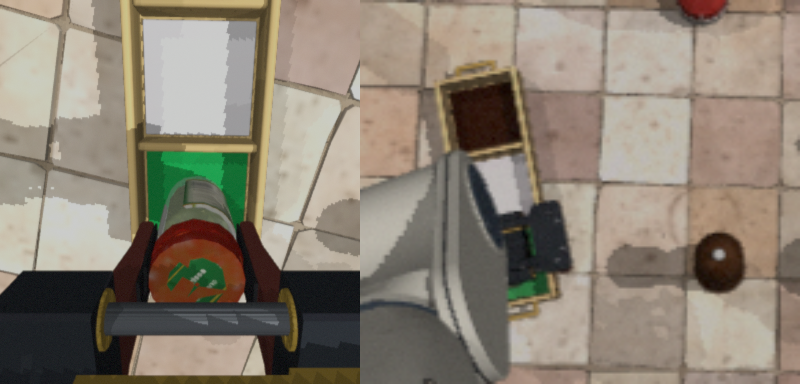

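The jar is centred in the green bay, its foot within the liner. I lower it the last few mm while watching force.

Request:
apply_moves:
  targets:
    - {"tx":0,"ty":0,"tz":-0.0005,"spin":0}
    - {"tx":0,"ty":0,"tz":-0.001,"spin":0}
    - {"tx":0,"ty":0,"tz":-0.0015,"spin":0}
    - {"tx":0,"ty":0,"tz":-0.002,"spin":0}
    - {"tx":0,"ty":0,"tz":-0.0025,"spin":0}
    - {"tx":0,"ty":0,"tz":-0.003,"spin":0}
    - {"tx":0,"ty":0,"tz":-0.0035,"spin":0}
    - {"tx":0,"ty":0,"tz":-0.004,"spin":0}

```text
t: 12.0
ee_pos: [451.3, 191.3, 54.5]
orientation: [-3.118, -0.387, -0.0]
ft_force: [-0.8, 0.2, 7.2]
width: 44.0
grasp_force: 30.0
```

Contact made. I open, then rise straight up.

Request:
apply_moves:
  targets:
    - {"tx":0,"ty":0,"tz":0,"spin":0}
    - {"tx":0,"ty":0,"tz":0,"spin":0}
    - {"tx":0,"ty":0,"tz":0,"spin":0}
    - {"tx":0,"ty":0,"tz":0,"spin":0}
    - {"tx":0,"ty":0,"tz":0,"spin":0}
    - {"tx":0,"ty":0,"tz":0,"spin":0}
    - {"tx":0,"ty":0,"tz":0,"spin":0}
    - {"tx":0,"ty":0,"tz":0,"spin":0}
  gripper: -1

```text
t: 12.8
ee_pos: [451.1, 191.2, 54.4]
orientation: [3.118, 0.387, -0.0]
ft_force: [0.3, -0.0, 0.8]
width: 87.9
grasp_force: 0.0
```

Request:
apply_moves:
  targets:
    - {"tx":0,"ty":0,"tz":0.01,"spin":0}
    - {"tx":0,"ty":0,"tz":0.03,"spin":0}
    - {"tx":0,"ty":0,"tz":0.06,"spin":0}
    - {"tx":0,"ty":0,"tz":0.1,"spin":0}
    - {"tx":0.02,"ty":-0.02,"tz":0.13,"spin":0}
    - {"tx":0.04,"ty":-0.05,"tz":0.14,"spin":0}
    - {"tx":0.06,"ty":-0.08,"tz":0.15,"spin":0}
    - {"tx":0.08,"ty":-0.11,"tz":0.15,"spin":0}

```text
t: 13.6
ee_pos: [532.7, 80.2, 207.1]
orientation: [-3.118, -0.387, -0.006]
ft_force: [0.9, 0.2, -0.7]
width: 88.2
grasp_force: 0.0
```

Request:
apply_moves:
  targets:
    - {"tx":0.01,"ty":-0.04,"tz":0,"spin":0}
    - {"tx":0.02,"ty":-0.08,"tz":0,"spin":0}
    - {"tx":0.03,"ty":-0.12,"tz":0,"spin":0}
    - {"tx":0.04,"ty":-0.16,"tz":0,"spin":0}
    - {"tx":0.05,"ty":-0.2,"tz":0,"spin":0}
    - {"tx":0.06,"ty":-0.24,"tz":0,"spin":0}
    - {"tx":0.07,"ty":-0.26,"tz":-0.01,"spin":0}
    - {"tx":0.072,"ty":-0.275,"tz":-0.03,"spin":0}

```text
t: 14.4
ee_pos: [605.1, -196.3, 176.4]
orientation: [3.116, 0.384, 0.007]
ft_force: [0.5, 0.8, 0.6]
width: 87.7
grasp_force: 0.0
```

Run:
```python
from fit import *
print(ctrl.get_obs()["ee_pos"],ctrl.get_obs()["t"])
W=cal("wrist"); shot("wrist","w6")
for n,g in dict(salt_shaker=(603,-194),pepper_mill=(456,-40)).items(): print(fit(n,"wrist",g,W))
p=ctrl.pinpoint("salt_shaker","wrist"); print([ (q["score"],at("wrist",q["uv"],0)) for q in p[:2]])
ctrl.get_image("top"); print(fit("herb_jar","top",(452,190),z0=9))
```

```text
[ 605.10354514 -196.33604524  176.40070983] 14.4
(0.87, array([ 605.2, -194.8]), array([-3.3, -4. ,  3.4,  1.7]), array([235, 148, 275, 201]))
(0.6, array([535.9, -80.6]), array([ -0.7, -53.3,  44.1,   1.2]), array([ 57, 225, 129, 282]))
[(0.98, array([ 604.3, -191.5,    0. ]))]
(0.73, array([446.9, 186.5]), array([-0.4, -0.1,  0.4,  0.1]), array([161, 208, 183, 225]))
```

View pics/w6.png

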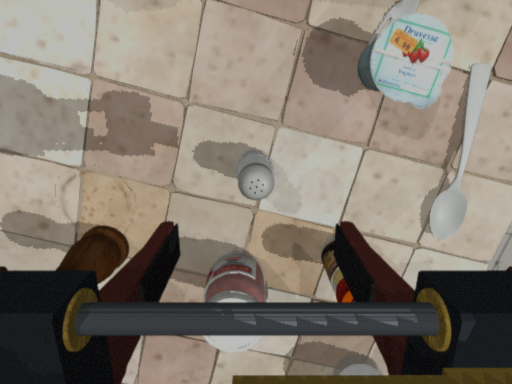

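The salt shaker is centred at (256,180) between the fingers. I descend and grip.

Request:
apply_moves:
  targets:
    - {"tx":0,"ty":0.003,"tz":-0.02,"spin":0}
    - {"tx":0,"ty":0.003,"tz":-0.04,"spin":0}
    - {"tx":0,"ty":0.003,"tz":-0.06,"spin":0}
    - {"tx":0,"ty":0.003,"tz":-0.08,"spin":0}
    - {"tx":0,"ty":0.003,"tz":-0.1,"spin":0}
    - {"tx":0,"ty":0.003,"tz":-0.12,"spin":0}
    - {"tx":0,"ty":0.003,"tz":-0.13,"spin":0}
    - {"tx":0,"ty":0.003,"tz":-0.135,"spin":0}

```text
t: 15.5
ee_pos: [603.2, -190.0, 39.3]
orientation: [-3.117, -0.388, 0.0]
ft_force: [0.4, -0.1, 0.1]
width: 87.9
grasp_force: 0.0
```

Request:
apply_moves:
  targets:
    - {"tx":0,"ty":0,"tz":0,"spin":0}
    - {"tx":0,"ty":0,"tz":0,"spin":0}
    - {"tx":0,"ty":0,"tz":0,"spin":0}
    - {"tx":0,"ty":0,"tz":0,"spin":0}
    - {"tx":0,"ty":0,"tz":0,"spin":0}
    - {"tx":0,"ty":0,"tz":0,"spin":0}
    - {"tx":0,"ty":0,"tz":0,"spin":0}
    - {"tx":0,"ty":0,"tz":0,"spin":0}
  gripper: 1

```text
t: 16.3
ee_pos: [603.1, -190.8, 39.4]
orientation: [-3.118, -0.386, -0.0]
ft_force: [-0.4, 0.7, 1.5]
width: 32.7
grasp_force: 28.9
```

```bash
python3 -c "
from h import *
o=ctrl.get_obs();print(o['ee_pos'],o['width'],o['grasp_force'])
ctrl.get_image('side');
for i in range(2):
  ctrl.get_image('wrist'); print(ctrl.get_obs()['ee_pos'])"
```

```text
[ 603.1399949  -190.82798054   39.42833953] 32.663432145456966 28.878547806671122
[ 603.15650339 -190.82450127   39.44131012]
[ 603.21332753 -190.84522562   39.45213097]
```

Width is 32.7 mm where I expected about 44, so I look before lifting.

```bash
python3 -c "
from h import *
b=ctrl.get_image('side')[150:290,215:365]; a=ctrl.get_image('wrist')[:,110:410]
cv2.imwrite('pics/c7.png',np.hstack([cv2.resize(b,(420,392)),cv2.resize(a,(306,392))])[...,::-1])"
```

```text
(no output)
```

View pics/c7.png

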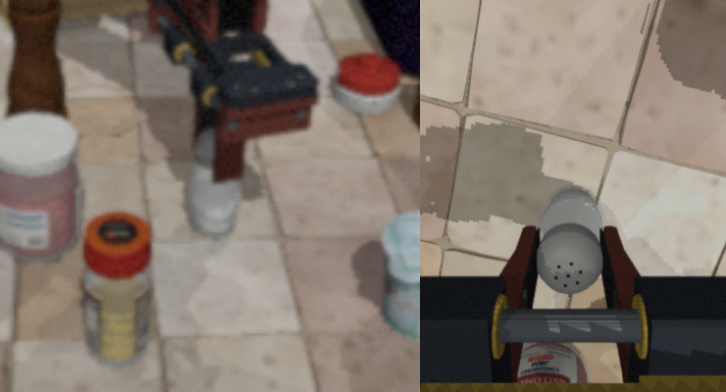

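The shaker is upright and gripped centrally; its body just tapers. I make a gentle test lift.

Request:
apply_moves:
  targets:
    - {"tx":0,"ty":0,"tz":0.002,"spin":0}
    - {"tx":0,"ty":0,"tz":0.004,"spin":0}
    - {"tx":0,"ty":0,"tz":0.006,"spin":0}
    - {"tx":0,"ty":0,"tz":0.008,"spin":0}
    - {"tx":0,"ty":0,"tz":0.01,"spin":0}
    - {"tx":0,"ty":0,"tz":0.012,"spin":0}
    - {"tx":0,"ty":0,"tz":0.014,"spin":0}
    - {"tx":0,"ty":0,"tz":0.015,"spin":0}

```text
t: 17.35
ee_pos: [603.2, -190.9, 54.6]
orientation: [3.118, 0.387, 0.0]
ft_force: [-0.3, -0.2, -0.7]
width: 32.7
grasp_force: 28.8
```

```bash
python3 -c "
from h import *
b=ctrl.get_image('side')[150:290,215:365]; a=ctrl.get_image('wrist')[:,110:410]
cv2.imwrite('pics/c8.png',np.hstack([cv2.resize(b,(420,392)),cv2.resize(a,(306,392))])[...,::-1])"
```

```text
(no output)
```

View pics/c8.png

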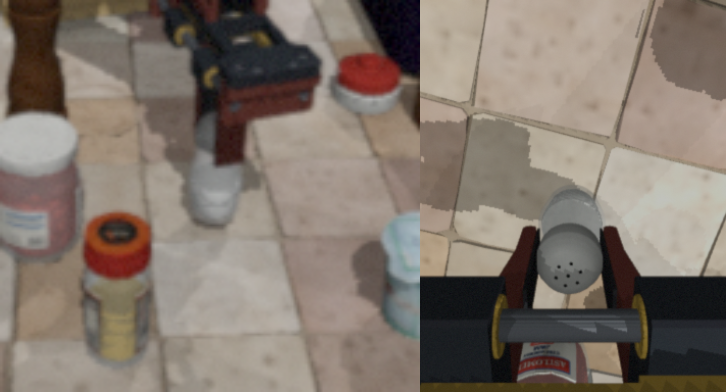

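Shaker lifted without slip. I carry it to the white bay.

Request:
apply_moves:
  targets:
    - {"tx":0,"ty":0,"tz":0.02,"spin":0}
    - {"tx":0,"ty":0.01,"tz":0.05,"spin":0}
    - {"tx":0,"ty":0.03,"tz":0.08,"spin":0}
    - {"tx":0,"ty":0.06,"tz":0.1,"spin":0}
    - {"tx":0,"ty":0.09,"tz":0.11,"spin":0}
    - {"tx":0,"ty":0.13,"tz":0.12,"spin":0}
    - {"tx":0,"ty":0.16,"tz":0.12,"spin":0}
    - {"tx":0,"ty":0.19,"tz":0.12,"spin":0}

```text
t: 18.25
ee_pos: [603.2, 0.6, 174.9]
orientation: [3.118, 0.387, 0.001]
ft_force: [-0.0, -0.2, -1.0]
width: 32.6
grasp_force: 28.9
```

Request:
apply_moves:
  targets:
    - {"tx":0,"ty":0.03,"tz":0,"spin":0}
    - {"tx":-0.01,"ty":0.06,"tz":0,"spin":0}
    - {"tx":-0.02,"ty":0.1,"tz":0,"spin":0}
    - {"tx":-0.03,"ty":0.13,"tz":0,"spin":0}
    - {"tx":-0.05,"ty":0.17,"tz":0,"spin":0}
    - {"tx":-0.06,"ty":0.2,"tz":0,"spin":0}
    - {"tx":-0.068,"ty":0.211,"tz":0,"spin":0}
    - {"tx":-0.068,"ty":0.211,"tz":-0.01,"spin":0}

```text
t: 19.05
ee_pos: [535.1, 211.5, 165.1]
orientation: [-3.117, -0.391, -0.003]
ft_force: [-0.4, -0.6, -0.7]
width: 32.5
grasp_force: 28.9
```

Request:
apply_moves:
  targets:
    - {"tx":0,"ty":0,"tz":-0.02,"spin":0}
    - {"tx":0,"ty":0,"tz":-0.04,"spin":0}
    - {"tx":0,"ty":0,"tz":-0.06,"spin":0}
    - {"tx":0,"ty":0,"tz":-0.08,"spin":0}
    - {"tx":0,"ty":0,"tz":-0.09,"spin":0}
    - {"tx":0,"ty":0,"tz":-0.1,"spin":0}
    - {"tx":0,"ty":0,"tz":-0.107,"spin":0}
    - {"tx":0,"ty":0,"tz":-0.11,"spin":0}

```text
t: 19.85
ee_pos: [535.2, 209.9, 53.9]
orientation: [3.118, 0.386, -0.0]
ft_force: [0.5, -0.6, -0.6]
width: 32.5
grasp_force: 28.9
```

```bash
python3 -c "
from h import *
print(ctrl.get_obs()['ee_pos'])
a=ctrl.get_image('wrist')[:,60:450]; b=ctrl.get_image('side')[90:230,190:330]
cv2.imwrite('pics/c9.png',np.hstack([a,cv2.resize(b,(384,384))])[...,::-1])"
```

```text
[535.22746842 209.85243121  53.93057803]
```

View pics/c9.png

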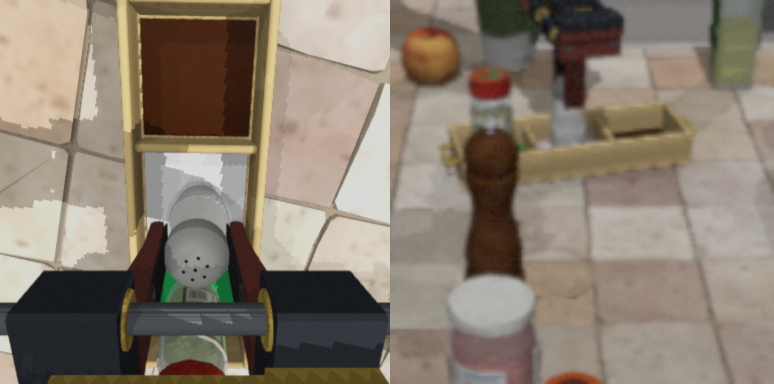

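The herb jar stands upright in the green bay, and the shaker is centred just above the white liner. I lower the last 6 mm.

Request:
apply_moves:
  targets:
    - {"tx":0,"ty":0,"tz":-0.001,"spin":0}
    - {"tx":0,"ty":0,"tz":-0.002,"spin":0}
    - {"tx":0,"ty":0,"tz":-0.003,"spin":0}
    - {"tx":0,"ty":0,"tz":-0.004,"spin":0}
    - {"tx":0,"ty":0,"tz":-0.0045,"spin":0}
    - {"tx":0,"ty":0,"tz":-0.005,"spin":0}
    - {"tx":0,"ty":0,"tz":-0.0055,"spin":0}
    - {"tx":0,"ty":0,"tz":-0.0055,"spin":0}

```text
t: 20.75
ee_pos: [535.1, 210.1, 48.8]
orientation: [3.118, 0.387, -0.0]
ft_force: [0.2, 0.5, -0.3]
width: 32.6
grasp_force: 28.9
```

Request:
apply_moves:
  targets:
    - {"tx":0,"ty":0,"tz":-0.0003,"spin":0}
    - {"tx":0,"ty":0,"tz":-0.0006,"spin":0}
    - {"tx":0,"ty":0,"tz":-0.0009,"spin":0}
    - {"tx":0,"ty":0,"tz":-0.0012,"spin":0}
    - {"tx":0,"ty":0,"tz":-0.0015,"spin":0}
    - {"tx":0,"ty":0,"tz":-0.0015,"spin":0}
    - {"tx":0,"ty":0,"tz":-0.0015,"spin":0}
    - {"tx":0,"ty":0,"tz":-0.0015,"spin":0}

```text
t: 21.55
ee_pos: [535.9, 210.4, 48.3]
orientation: [-3.117, -0.387, -0.003]
ft_force: [-0.8, -0.8, 7.8]
width: 33.0
grasp_force: 29.1
```

Contact made. I release, rise, and go above the mill.

Request:
apply_moves:
  targets:
    - {"tx":0,"ty":0,"tz":0,"spin":0}
    - {"tx":0,"ty":0,"tz":0,"spin":0}
    - {"tx":0,"ty":0,"tz":0,"spin":0}
    - {"tx":0,"ty":0,"tz":0,"spin":0}
    - {"tx":0,"ty":0,"tz":0,"spin":0}
    - {"tx":0,"ty":0,"tz":0,"spin":0}
    - {"tx":0,"ty":0,"tz":0,"spin":0}
    - {"tx":0,"ty":0,"tz":0,"spin":0}
  gripper: -1

```text
t: 22.35
ee_pos: [535.1, 210.2, 47.4]
orientation: [-3.118, -0.387, 0.0]
ft_force: [-0.2, 0.3, -0.3]
width: 87.4
grasp_force: 0.0
```

Request:
apply_moves:
  targets:
    - {"tx":0,"ty":0,"tz":0.01,"spin":0}
    - {"tx":0,"ty":0,"tz":0.03,"spin":0}
    - {"tx":0,"ty":0,"tz":0.06,"spin":0}
    - {"tx":0,"ty":0,"tz":0.1,"spin":0}
    - {"tx":0,"ty":0,"tz":0.14,"spin":0}
    - {"tx":0,"ty":0,"tz":0.18,"spin":0}
    - {"tx":-0.01,"ty":-0.03,"tz":0.21,"spin":0}
    - {"tx":-0.02,"ty":-0.06,"tz":0.23,"spin":0}

```text
t: 23.15
ee_pos: [515.7, 150.2, 280.8]
orientation: [-3.117, -0.389, -0.006]
ft_force: [0.7, -0.0, -0.2]
width: 88.0
grasp_force: 0.0
```

Request:
apply_moves:
  targets:
    - {"tx":-0.01,"ty":-0.03,"tz":0,"spin":0}
    - {"tx":-0.02,"ty":-0.07,"tz":0,"spin":0}
    - {"tx":-0.04,"ty":-0.11,"tz":0,"spin":0}
    - {"tx":-0.05,"ty":-0.15,"tz":0,"spin":0}
    - {"tx":-0.06,"ty":-0.18,"tz":0,"spin":0}
    - {"tx":-0.06,"ty":-0.19,"tz":0,"spin":0}
    - {"tx":-0.06,"ty":-0.19,"tz":0,"spin":0}
    - {"tx":-0.06,"ty":-0.19,"tz":0,"spin":0}

```text
t: 23.95
ee_pos: [455.6, -39.2, 277.7]
orientation: [-3.117, -0.386, -0.001]
ft_force: [0.2, 0.2, -0.1]
width: 87.6
grasp_force: 0.0
```

Run:
```python
from fit import *
print(ctrl.get_obs()["ee_pos"],ctrl.get_obs()["t"])
W=cal("wrist"); shot("wrist","w10")
print(fit("pepper_mill","wrist",(457,-40),W)); p=ctrl.pinpoint("pepper_mill","wrist"); print([(q["score"],at("wrist",q["uv"],0)) for q in p[:1]])
ctrl.get_image("top"); print(fit("salt_shaker","top",(535,210),z0=9)); print(fit("herb_jar","top",(451,190),z0=9)); print(fit("pepper_mill","top",(457,-40)))
```

```text
[455.60598674 -39.2463224  277.71744464] 23.95
(0.66, array([456.8, -38.5]), array([ 0.1, -1.4, -0.1,  0.8]), array([233, 128, 280, 191]))
[(0.66, array([455.4, -40.9,   0. ]))]
(0.69, array([532. , 203.4]), array([-1.4, -1.4,  1.8,  1.6]), array([161, 181, 178, 196]))
(0.59, array([446.9, 186.5]), array([-0.4, -0.1,  0.4,  0.1]), array([161, 208, 183, 225]))
None
```

View pics/w10.png

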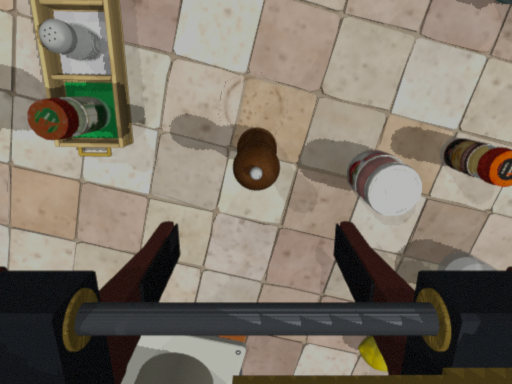

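Salt and herb stand upright in their bays, and the mill is centred at (256,160). I descend to its head (TCP z about 121).

Request:
apply_moves:
  targets:
    - {"tx":0.001,"ty":0,"tz":-0.02,"spin":0}
    - {"tx":0.001,"ty":0,"tz":-0.05,"spin":0}
    - {"tx":0.001,"ty":0,"tz":-0.08,"spin":0}
    - {"tx":0.001,"ty":0,"tz":-0.1,"spin":0}
    - {"tx":0.001,"ty":0,"tz":-0.12,"spin":0}
    - {"tx":0.001,"ty":0,"tz":-0.14,"spin":0}
    - {"tx":0.001,"ty":0,"tz":-0.15,"spin":0}
    - {"tx":0.001,"ty":0,"tz":-0.157,"spin":0}

```text
t: 25.1
ee_pos: [455.9, -39.6, 119.7]
orientation: [-3.117, -0.387, 0.001]
ft_force: [0.1, -0.0, -0.3]
width: 87.8
grasp_force: 0.0
```

Request:
apply_moves:
  targets:
    - {"tx":0,"ty":0,"tz":0,"spin":0}
    - {"tx":0,"ty":0,"tz":0,"spin":0}
    - {"tx":0,"ty":0,"tz":0,"spin":0}
    - {"tx":0,"ty":0,"tz":0,"spin":0}
    - {"tx":0,"ty":0,"tz":0,"spin":0}
    - {"tx":0,"ty":0,"tz":0,"spin":0}
    - {"tx":0,"ty":0,"tz":0,"spin":0}
    - {"tx":0,"ty":0,"tz":0,"spin":0}
  gripper: 1

```text
t: 25.9
ee_pos: [456.1, -39.8, 120.5]
orientation: [-3.118, -0.387, -0.0]
ft_force: [0.1, 0.5, 2.0]
width: 45.3
grasp_force: 26.3
```

Request:
apply_moves:
  targets:
    - {"tx":0,"ty":0,"tz":0.002,"spin":0}
    - {"tx":0,"ty":0,"tz":0.004,"spin":0}
    - {"tx":0,"ty":0,"tz":0.006,"spin":0}
    - {"tx":0,"ty":0,"tz":0.008,"spin":0}
    - {"tx":0,"ty":0,"tz":0.01,"spin":0}
    - {"tx":0,"ty":0,"tz":0.012,"spin":0}
    - {"tx":0,"ty":0,"tz":0.014,"spin":0}
    - {"tx":0,"ty":0,"tz":0.015,"spin":0}

```text
t: 26.7
ee_pos: [456.2, -39.8, 135.6]
orientation: [3.118, 0.387, 0.0]
ft_force: [0.1, -0.5, -1.5]
width: 45.4
grasp_force: 25.3
```

```bash
python3 -c "
from h import *
a=ctrl.get_image('wrist')[:,60:450]; b=ctrl.get_image('side')[90:230,150:290]
cv2.imwrite('pics/c11.png',np.hstack([a,cv2.resize(b,(384,384))])[...,::-1])"
```

```text
(no output)
```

View pics/c11.png

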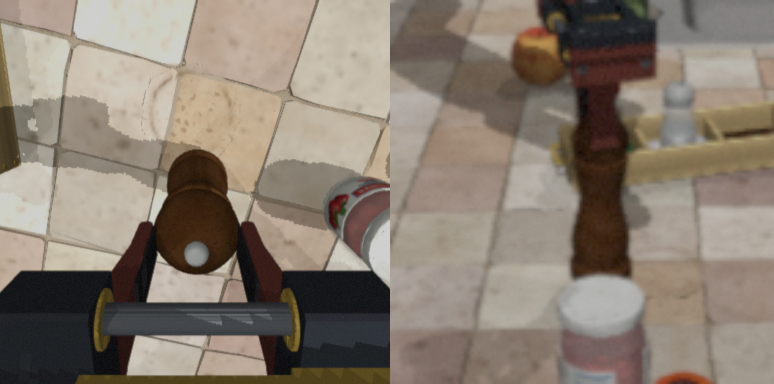

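The mill is lifted and hangs straight. I carry it high to the brown bay.

Request:
apply_moves:
  targets:
    - {"tx":0,"ty":0,"tz":0.01,"spin":0}
    - {"tx":0,"ty":0,"tz":0.03,"spin":0}
    - {"tx":0.01,"ty":0.01,"tz":0.05,"spin":0}
    - {"tx":0.03,"ty":0.02,"tz":0.07,"spin":0}
    - {"tx":0.05,"ty":0.03,"tz":0.09,"spin":0}
    - {"tx":0.07,"ty":0.05,"tz":0.11,"spin":0}
    - {"tx":0.09,"ty":0.07,"tz":0.12,"spin":0}
    - {"tx":0.11,"ty":0.09,"tz":0.12,"spin":0}

```text
t: 27.6
ee_pos: [567.9, 51.0, 258.1]
orientation: [3.118, 0.386, 0.006]
ft_force: [-0.6, -0.2, -3.0]
width: 44.3
grasp_force: 25.5
```

Request:
apply_moves:
  targets:
    - {"tx":0.02,"ty":0.02,"tz":0,"spin":0}
    - {"tx":0.04,"ty":0.05,"tz":0,"spin":0}
    - {"tx":0.05,"ty":0.08,"tz":0,"spin":0}
    - {"tx":0.053,"ty":0.11,"tz":0,"spin":0}
    - {"tx":0.053,"ty":0.14,"tz":0,"spin":0}
    - {"tx":0.053,"ty":0.16,"tz":0,"spin":0}
    - {"tx":0.053,"ty":0.175,"tz":0,"spin":0}
    - {"tx":0.053,"ty":0.179,"tz":0,"spin":0}

```text
t: 28.4
ee_pos: [619.0, 230.3, 255.5]
orientation: [-3.117, -0.389, -0.0]
ft_force: [-0.1, 0.3, -1.5]
width: 44.4
grasp_force: 25.4
```

Request:
apply_moves:
  targets:
    - {"tx":0,"ty":0,"tz":-0.01,"spin":0}
    - {"tx":0,"ty":0,"tz":-0.02,"spin":0}
    - {"tx":0,"ty":0,"tz":-0.03,"spin":0}
    - {"tx":0,"ty":0,"tz":-0.04,"spin":0}
    - {"tx":0,"ty":0,"tz":-0.05,"spin":0}
    - {"tx":0,"ty":0,"tz":-0.06,"spin":0}
    - {"tx":0,"ty":0,"tz":-0.07,"spin":0}
    - {"tx":0,"ty":0,"tz":-0.075,"spin":0}

```text
t: 29.2
ee_pos: [618.6, 229.0, 179.0]
orientation: [3.117, 0.387, -0.002]
ft_force: [-0.7, -1.1, -1.0]
width: 44.1
grasp_force: 25.4
```

```bash
python3 -c "
from h import *
print(ctrl.get_obs()['ee_pos'])
a=ctrl.get_image('wrist')[:,60:450]; b=ctrl.get_image('side')[80:200,200:320]
cv2.imwrite('pics/c12.png',np.hstack([a,cv2.resize(b,(384,384))])[...,::-1])"
```

```text
[618.62866161 228.97821304 178.96071246]
```

View pics/c12.png

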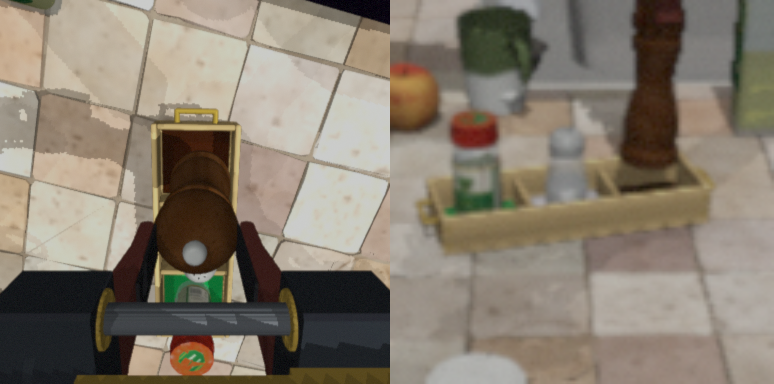

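The mill is above the brown bay, its foot inside the walls laterally; grip width fell by about 1 mm, so I check slip and tilt numerically.

Run:
```python
from fit import *
o=ctrl.get_obs(); tx,ty,tz=o["ee_pos"]
for cam in("side","wrist","top"):
    C=cal(cam); ctrl.get_image(cam); q=ctrl.outline_of("pepper_mill",cam)
    if not q: print(cam,"none"); continue
    m=np.array(q[0]["pixels"]); ys,xs=np.nonzero(m); print(cam,q[0]["score"],[xs.min(),ys.min(),xs.max()+1,ys.max()+1])
    print(" pred z0=58,54:",box(C,"pepper_mill",tx,ty,58).round(1),box(C,"pepper_mill",tx,ty,54).round(1))
    R,t,f,cx,cy=C
    for y in np.linspace(ys.min()+1,ys.max()-1,9).astype(int): r=xs[ys==y]; print("  row",y,r.min(),r.max()+1,(r.min()+r.max()+1)/2)
    for z in(58,63,100,140,180,220): print("  axis z",z,proj(cam,(tx,ty,z)),end="")
    print()
```

```text
side 0.94 [np.int64(271), np.int64(80), np.int64(292), np.int64(133)]
 pred z0=58,54: [271.8  72.6 291.3 131.5] [271.8  74.  291.3 132.7]
  row 81 277 282 279.5
  row 87 275 291 283.0
  row 93 275 291 283.0
  row 99 276 290 283.0
  row 106 276 288 282.0
  row 112 275 288 281.5
  row 118 272 290 281.0
  row 124 272 290 281.0
  row 131 275 288 281.5
  axis z 58 [281.1 127.5]  axis z 63 [281.1 126.1]  axis z 100 [281.6 114.9]  axis z 140 [282.1 102.5]  axis z 180 [282.7  89.5]  axis z 220 [283.3  76. ]
wrist 0.73 [np.int64(215), np.int64(149), np.int64(299), np.int64(276)]
 pred z0=58,54: [215.1 146.5 299.7 279.2] [215.9 145.8 298.8 275. ]
  row 150 253 269 261.0
  row 165 234 287 260.5
  row 181 230 290 260.0
  row 196 226 290 258.0
  row 212 219 296 257.5
  row 227 217 298 257.5
  row 243 216 297 256.5
  row 258 223 290 256.5
  row 274 247 264 255.5
  axis z 58 [257.  175.4]  axis z 63 [257.  176.7]  axis z 100 [257.  187.8]  axis z 140 [257.2 203.5]  axis z 180 [257.3 225.2]  axis z 220 [257.5 257. ]
top 0.57 [np.int64(148), np.int64(148), np.int64(174), np.int64(170)]
 pred z0=58,54: [139.8 138.5 172.1 169. ] [140.3 138.9 172.3 169.2]
  row 149 148 166 157.0
  row 151 148 169 158.5
  row 153 149 171 160.0
  row 156 149 173 161.0
  row 158 151 174 162.5
  row 160 152 174 163.0
  row 163 155 173 164.0
  row 165 156 172 164.0
  row 168 161 168 164.5
  axis z 58 [162.3 159.5]  axis z 63 [161.9 159.1]  axis z 100 [158.8 156.3]  axis z 140 [155.2 152.9]  axis z 180 [151.2 149.3]  axis z 220 [146.9 145.4]
```

Upright, slipped at most about 4 mm. I lower slowly.

Request:
apply_moves:
  targets:
    - {"tx":0,"ty":0,"tz":-0.005,"spin":0}
    - {"tx":0,"ty":0,"tz":-0.01,"spin":0}
    - {"tx":0,"ty":0,"tz":-0.015,"spin":0}
    - {"tx":0,"ty":0,"tz":-0.02,"spin":0}
    - {"tx":0,"ty":0,"tz":-0.025,"spin":0}
    - {"tx":0,"ty":0,"tz":-0.03,"spin":0}
    - {"tx":0,"ty":0,"tz":-0.035,"spin":0}
    - {"tx":0,"ty":0,"tz":-0.037,"spin":0}

```text
t: 30.4
ee_pos: [618.8, 229.1, 142.6]
orientation: [3.118, 0.387, -0.001]
ft_force: [0.1, 0.9, -1.9]
width: 44.5
grasp_force: 25.4
```

Request:
apply_moves:
  targets:
    - {"tx":0,"ty":0,"tz":-0.0005,"spin":0}
    - {"tx":0,"ty":0,"tz":-0.001,"spin":0}
    - {"tx":0,"ty":0,"tz":-0.0015,"spin":0}
    - {"tx":0,"ty":0,"tz":-0.002,"spin":0}
    - {"tx":0,"ty":0,"tz":-0.0025,"spin":0}
    - {"tx":0,"ty":0,"tz":-0.003,"spin":0}
    - {"tx":0,"ty":0,"tz":-0.0035,"spin":0}
    - {"tx":0,"ty":0,"tz":-0.004,"spin":0}

```text
t: 31.2
ee_pos: [619.1, 229.2, 139.3]
orientation: [-3.118, -0.387, -0.0]
ft_force: [-0.6, -0.1, -2.1]
width: 44.4
grasp_force: 25.4
```

Request:
apply_moves:
  targets:
    - {"tx":0,"ty":0,"tz":-0.0005,"spin":0}
    - {"tx":0,"ty":0,"tz":-0.001,"spin":0}
    - {"tx":0,"ty":0,"tz":-0.0015,"spin":0}
    - {"tx":0,"ty":0,"tz":-0.002,"spin":0}
    - {"tx":0,"ty":0,"tz":-0.002,"spin":0}
    - {"tx":0,"ty":0,"tz":-0.002,"spin":0}
    - {"tx":0,"ty":0,"tz":-0.002,"spin":0}
    - {"tx":0,"ty":0,"tz":-0.002,"spin":0}

```text
t: 32.0
ee_pos: [619.2, 229.2, 137.4]
orientation: [-3.118, -0.387, -0.0]
ft_force: [-0.0, -0.2, -2.4]
width: 44.3
grasp_force: 25.4
```

Request:
apply_moves:
  targets:
    - {"tx":0,"ty":0,"tz":-0.0005,"spin":0}
    - {"tx":0,"ty":0,"tz":-0.001,"spin":0}
    - {"tx":0,"ty":0,"tz":-0.0015,"spin":0}
    - {"tx":0,"ty":0,"tz":-0.002,"spin":0}
    - {"tx":0,"ty":0,"tz":-0.0025,"spin":0}
    - {"tx":0,"ty":0,"tz":-0.003,"spin":0}
    - {"tx":0,"ty":0,"tz":-0.003,"spin":0}
    - {"tx":0,"ty":0,"tz":-0.003,"spin":0}

```text
t: 32.8
ee_pos: [619.1, 229.2, 134.4]
orientation: [-3.118, -0.387, -0.0]
ft_force: [-0.3, -0.3, -1.2]
width: 44.5
grasp_force: 25.4
```

Request:
apply_moves:
  targets:
    - {"tx":0,"ty":0,"tz":-0.0005,"spin":0}
    - {"tx":0,"ty":0,"tz":-0.001,"spin":0}
    - {"tx":0,"ty":0,"tz":-0.0015,"spin":0}
    - {"tx":0,"ty":0,"tz":-0.002,"spin":0}
    - {"tx":0,"ty":0,"tz":-0.002,"spin":0}
    - {"tx":0,"ty":0,"tz":-0.002,"spin":0}
    - {"tx":0,"ty":0,"tz":-0.002,"spin":0}
    - {"tx":0,"ty":0,"tz":-0.002,"spin":0}

```text
t: 33.6
ee_pos: [619.1, 229.2, 132.4]
orientation: [-3.118, -0.387, -0.0]
ft_force: [-0.3, -0.1, -0.9]
width: 44.1
grasp_force: 25.4
```

Request:
apply_moves:
  targets:
    - {"tx":0,"ty":0,"tz":-0.0005,"spin":0}
    - {"tx":0,"ty":0,"tz":-0.001,"spin":0}
    - {"tx":0,"ty":0,"tz":-0.0015,"spin":0}
    - {"tx":0,"ty":0,"tz":-0.0015,"spin":0}
    - {"tx":0,"ty":0,"tz":-0.0015,"spin":0}
    - {"tx":0,"ty":0,"tz":-0.0015,"spin":0}
    - {"tx":0,"ty":0,"tz":-0.0015,"spin":0}
    - {"tx":0,"ty":0,"tz":-0.0015,"spin":0}

```text
t: 34.4
ee_pos: [619.2, 229.2, 130.9]
orientation: [-3.118, -0.387, -0.0]
ft_force: [-1.0, -0.3, -0.5]
width: 43.9
grasp_force: 25.7
```

Request:
apply_moves:
  targets:
    - {"tx":0,"ty":0,"tz":-0.0005,"spin":0}
    - {"tx":0,"ty":0,"tz":-0.001,"spin":0}
    - {"tx":0,"ty":0,"tz":-0.0015,"spin":0}
    - {"tx":0,"ty":0,"tz":-0.0015,"spin":0}
    - {"tx":0,"ty":0,"tz":-0.0015,"spin":0}
    - {"tx":0,"ty":0,"tz":-0.0015,"spin":0}
    - {"tx":0,"ty":0,"tz":-0.0015,"spin":0}
    - {"tx":0,"ty":0,"tz":-0.0015,"spin":0}

```text
t: 35.2
ee_pos: [620.1, 229.4, 130.8]
orientation: [-3.117, -0.387, -0.004]
ft_force: [-1.1, -0.6, 5.9]
width: 44.2
grasp_force: 27.7
```

Run:
```python
from fit import *
o=ctrl.get_obs(); tx,ty,tz=o["ee_pos"]; print(o["ft_force"],o["moment"],tz,o["width"])
for cam in("side","wrist"):
    C=cal(cam); ctrl.get_image(cam); q=ctrl.outline_of("pepper_mill",cam)
    m=np.array(q[0]["pixels"]); ys,xs=np.nonzero(m); print(cam,q[0]["score"],[xs.min(),ys.min(),xs.max()+1,ys.max()+1])
    for z in (5,9,13): print(box(C,"pepper_mill",tx,ty,z).round(1))
    for y in np.linspace(ys.min()+1,ys.max()-1,7).astype(int): r=xs[ys==y]; print("  row",y,(r.min()+r.max()+1)/2)
    print(proj(cam,(tx,ty,40)),proj(cam,(tx,ty,150)))
```

```text
[-1.13925712 -0.56399764  5.86034114] [-0.15689143  0.16805497 -0.01026709] 130.77763348393705 44.18517074828675
side 0.69 [np.int64(272), np.int64(95), np.int64(291), np.int64(141)]
[271.9  90.4 290.9 146.9]
[271.9  89.1 290.9 145.7]
[271.9  87.8 291.  144.6]
  row 96 279.5
  row 103 283.0
  row 110 283.0
  row 117 282.5
  row 124 282.0
  row 131 281.0
  row 139 279.5
[281.3 132.7] [282.8  99.2]
wrist 0.75 [np.int64(215), np.int64(151), np.int64(299), np.int64(274)]
[215.6 145.5 298.9 274.5]
[214.7 146.1 299.8 278.7]
[213.8 146.8 300.7 283.1]
  row 152 260.5
  row 172 261.0
  row 192 260.0
  row 212 256.5
  row 232 257.0
  row 252 257.0
  row 272 257.0
[256.9 183.7] [257.3 238. ]
```

Contact of 6 N at the expected height, and the mill is upright. I release.

Request:
apply_moves:
  targets:
    - {"tx":0,"ty":0,"tz":0,"spin":0}
    - {"tx":0,"ty":0,"tz":0,"spin":0}
    - {"tx":0,"ty":0,"tz":0,"spin":0}
    - {"tx":0,"ty":0,"tz":0,"spin":0}
    - {"tx":0,"ty":0,"tz":0,"spin":0}
    - {"tx":0,"ty":0,"tz":0,"spin":0}
    - {"tx":0,"ty":0,"tz":0,"spin":0}
    - {"tx":0,"ty":0,"tz":0,"spin":0}
  gripper: -1

```text
t: 36.2
ee_pos: [619.1, 229.2, 129.4]
orientation: [-3.118, -0.387, 0.0]
ft_force: [-0.3, -0.1, 0.6]
width: 88.0
grasp_force: 0.0
```

Request:
apply_moves:
  targets:
    - {"tx":0,"ty":0,"tz":0.01,"spin":0}
    - {"tx":0,"ty":0,"tz":0.03,"spin":0}
    - {"tx":0,"ty":0,"tz":0.06,"spin":0}
    - {"tx":0,"ty":0,"tz":0.1,"spin":0}
    - {"tx":0,"ty":0,"tz":0.14,"spin":0}
    - {"tx":0,"ty":-0.03,"tz":0.16,"spin":0}
    - {"tx":-0.02,"ty":-0.07,"tz":0.17,"spin":0}
    - {"tx":-0.04,"ty":-0.11,"tz":0.17,"spin":0}

```text
t: 37.0
ee_pos: [579.8, 118.5, 302.2]
orientation: [-3.117, -0.388, -0.007]
ft_force: [0.7, -0.2, -0.3]
width: 87.9
grasp_force: 0.0
```

Request:
apply_moves:
  targets:
    - {"tx":-0.01,"ty":-0.03,"tz":0,"spin":0}
    - {"tx":-0.03,"ty":-0.06,"tz":0,"spin":0}
    - {"tx":-0.05,"ty":-0.09,"tz":0,"spin":0}
    - {"tx":-0.07,"ty":-0.12,"tz":0.01,"spin":0}
    - {"tx":-0.08,"ty":-0.14,"tz":0.01,"spin":0}
    - {"tx":-0.08,"ty":-0.14,"tz":0.01,"spin":0}
    - {"tx":-0.08,"ty":-0.14,"tz":0.01,"spin":0}
    - {"tx":-0.08,"ty":-0.14,"tz":0.01,"spin":0}

```text
t: 37.8
ee_pos: [499.6, -20.1, 309.6]
orientation: [-3.117, -0.387, -0.001]
ft_force: [0.3, 0.2, -0.1]
width: 87.9
grasp_force: 0.0
```

Run:
```python
from fit import *
G=dict(herb_jar=(451,190,9),salt_shaker=(535,210,9),pepper_mill=(619,229,9),dark_jar=(518,-325,0),jam_jar=(461,-208,0))
o=ctrl.get_obs(); print(o["t"],o["ee_pos"])
for cam in("wrist","side","top"):
    C=cal(cam); ctrl.get_image(cam)
    for n,(x,y,z) in G.items():
        r=fit(n,cam,(x,y),C,z); print(cam,n,*(r or ["none"]),"pred",box(C,n,x,y,z).round())
```

```text
37.8 [499.64028628 -20.13206448 309.62390038]
wrist herb_jar 0.78 [450.4 190.5] [ 0.2  0.8 -0.3 -0.6] [ 60 128 130 175] pred [ 61. 128. 130. 174.]
wrist salt_shaker 0.93 [535.4 199.9] [-1.3 -1.3  6.5  2.1] [ 71  66 125 100] pred [ 61.  63. 125. 100.]
wrist pepper_mill 0.55 [621.4 215.3] [-0.8 -0.   9.7  0.1] [ 19   0 124  41] pred [  2. -45. 124.  40.]
wrist dark_jar 0.86 [ 521.1 -322.4] [-1.  -1.2  0.7  1. ] [429 165 504 213] pred [429. 166. 505. 217.]
wrist jam_jar 0.81 [ 460.7 -205.5] [-5.8 -3.1  1.3  2.5] [344 176 410 240] pred [340. 173. 413. 243.]
side herb_jar 0.81 [450.3 201.1] [ 0.6 -3.4 -0.7  1.6] [218 115 235 148] pred [219. 113. 235. 151.]
side salt_shaker 0.52 [536.8 226.3] [-0.1 -6.2  0.1  1.5] [248 120 262 144] pred [247. 116. 262. 148.]
side pepper_mill 0.67 [537.3 237.3] [ -2.  -31.5   2.    0.9] [248 120 262 144] pred [272.  89. 291. 146.]
side dark_jar 0.77 [ 520.4 -327.5] [ 0.1 -0.8 -0.1  0.7] [244 226 269 282] pred [243. 224. 268. 282.]
side jam_jar 0.72 [ 465.3 -211.7] [ 0.2 -2.3 -0.2  1.2] [210 191 246 246] pred [208. 188. 244. 246.]
top herb_jar 0.5 [446.7 193.5] [-1.9 -0.1  5.2  0.1] [160 208 176 225] pred [159. 206. 182. 224.]
top salt_shaker none pred [157. 179. 178. 197.]
top pepper_mill none pred [145. 143. 175. 172.]
top dark_jar 0.52 [ 517.5 -324.6] [-0.1 -0.7  0.1  0.8] [335 189 359 206] pred [335. 188. 359. 207.]
top jam_jar 0.85 [ 458.2 -209.4] [-1.6 -0.7  1.2  0.7] [295 204 322 229] pred [293. 202. 323. 229.]
```

Everything matches except the mill, which this view cuts off. I shift the camera to verify it.

Request:
apply_moves:
  targets:
    - {"tx":0.03,"ty":0,"tz":0.02,"spin":0}
    - {"tx":0.06,"ty":0,"tz":0.04,"spin":0}
    - {"tx":0.1,"ty":0,"tz":0.06,"spin":0}
    - {"tx":0.12,"ty":0,"tz":0.08,"spin":0}
    - {"tx":0.14,"ty":0,"tz":0.09,"spin":0}
    - {"tx":0.14,"ty":0,"tz":0.09,"spin":0}
    - {"tx":0.14,"ty":0,"tz":0.09,"spin":0}
    - {"tx":0.14,"ty":0,"tz":0.09,"spin":0}

```text
t: 39.5
ee_pos: [637.9, -20.8, 398.4]
orientation: [-3.117, -0.387, 0.003]
ft_force: [0.4, 0.4, -0.2]
width: 87.9
grasp_force: 0.0
```

Run:
```python
from fit import *
for cam in("wrist","side"):
    C=cal(cam); ctrl.get_image(cam)
    for n,(x,y) in dict(pepper_mill=(619,229),salt_shaker=(535,210)).items():
        print(cam,"pred",n,box(C,n,x,y,9).round(1))
        for q in ctrl.outline_of(n,cam)[:2]: print("   ",q["score"],np.round(q["box"]))
        for q in ctrl.pinpoint(n,cam)[:1]: print("   pt",q["score"],at(cam,q["uv"],9))
```

```text
wrist pred pepper_mill [ 53.3  95.  133.7 137.6]
    0.85 [ 55.  95. 135. 137.]
   pt 0.81 [618.9 223.9   9. ]
wrist pred salt_shaker [ 88.1 148.  134.1 182.5]
    0.72 [ 98. 150. 133. 179.]
    0.49 [ 58.  94. 133. 137.]
   pt 0.95 [541.1 209.3   9. ]
side pred pepper_mill [271.5  89.2 290.6 145.8]
    0.97 [274.  93. 290. 142.]
   pt 0.89 [620.2 206.7   9. ]
side pred salt_shaker [247.4 115.8 261.8 148. ]
    0.69 [246. 118. 259. 145.]
   pt 0.65 [540.7 210.5   9. ]
```

The mill's outline matches an upright mill on its liner to within 2 px. I hand in the job.

```bash
python3 -c "
from h import *
print(ctrl.close_job())"
```

```text
the job is handed in; nothing more can be done
None
```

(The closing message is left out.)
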